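# Loosen a lens tube's locking collar by two turns with a fingertip

## Task

Loosen the large knurled locking collar of the lens mount by rolling a fingertip across the top of its rim, stroke after stroke, to the mount's left (anticlockwise seen from the end with the small front ring): the black index stripe, which now stands somewhere past the top on the left, has to come up to the top twice and stop there the second time, two full turns from tight. Press only lightly, for the tube is sprung; do not pinch, lift or shift the mount, do not turn the small front ring, and leave everything else on the desk where it stands. Finish with the hand clear.

Things in the scene. Friction and masses are not known exactly. Their poses are not given: they have to be found in the camera images.
- mount: loose lens mount, 2.9 kg in all: dark steel base plate 84x100x12 mm with an upright sleeve that carries a lens tube along its x. It only rests on the desk. Origin: centre of the plate's underside. x runs along the tube, away from the small front ring; y to the left seen from the front-ring end; z up
- rim_top (a point): highest point of the locking collar's rim, midway along its width, 116 mm above the desk when not pressed. Axes as the mount's; does not turn with the collar but sinks with it. The collar is bright aluminium, 48 mm in diameter, 22 mm wide, finely knurled. The tube's black clamp, 40 mm in diameter, starts 4 mm behind its rear face
- collar_center (a point): point on the tube's axis in the middle of the collar, 24 mm below rim_top, axes as the mount's
- carriage (a joint): how far tube, collar and front ring are pressed down into the sprung sleeve, m: 0 at rest; starts to give at about 3 N on the rim, then 2 mm per newton, bottoms at 0.012 (about 8 N)
- collar (a joint): turn of the collar, rad: 0 is tight, black index stripe (6 mm wide) on face and rim at the top (end stop); grows as it loosens, the top of the rim running to the mount's +y (anticlockwise seen from the front-ring end). Starts at 0.35 to 2.0; 12.566 is two full turns, stripe on top again. It comes 1.5 mm per turn towards the front ring (-x). 0.035 N m of friction holds it
- front_ring (a joint): turn of the small dark knurled retaining ring at the front end of the tube, rad; 36 mm in diameter, 9 mm wide, centred 29.5 mm before the collar's centre on the same axis; 0 at the start, to stay there; turns very easily if touched
- holder: bystander, leave alone: black post holder with a round foot and a small steel thumbscrew, 47x39 mm, 50 mm tall, 20 to 50 mm beside the mount's base. Origin: centre of its underside
- objective: bystander, leave alone: small steel microscope objective standing upright, 28 mm across, 44 mm tall, behind the mount. Origin: centre of its underside
- fork: bystander, leave alone: flat black clamping fork, 22x64x8 mm, lying on the robot's side of the mount. Origin: centre of its underside
- cap: bystander, leave alone: flat round black lens cap, 42 mm across, 8 mm high, far part of the desk. Origin: centre of its underside
- post: bystander, leave alone: bare steel post standing upright, 13 mm across, 81 mm tall, to the right of the mount. Origin: centre of its underside
Mind the look-alikes: they are no part of the job. Leave any blue look-alike of the mount alone.

How it is judged:
By the outcome, as a careful person would: the job done as asked, in the order asked, and still so for the second after the job is handed in, with the robot touching nothing.
It also fails if it takes over 58 s, if anything falls off the work surface, if the arm or the gripper's body presses on something with over 40 N, if the wrist force passes 120 N, or if a joint passes its speed limit or range.

## Robot

A 6-joint arm with a two-finger parallel gripper is mounted at the origin on a cart in front of the work surface, level with it; the furniture and walls round the work are solid. World frame = base frame: x ahead of the robot, y to its left, z up, the work surface at z = 0. Lengths are in m, angles in rad, forces in N, time in s.
With the tool pointing down it reaches from about 0.25 to 0.725 m from the base axis. Payload 4 kg.
Tool frame: the origin (TCP) lies midway between the tips of the shut fingers; the grasp point (between the pads) lies 19 mm behind it (manip.hold_point_z is the z of the grasp point in the tool frame, in m); z points along the fingers, y is the line along which they close (so a half turn about z gives the same grasp; the last joint's range is limited). The gripper opens to 85 mm and grips with 20 to 120 N. Pads are 22 mm wide; open, the fingers measure 114 mm over their backs; the gripper's body (76 mm by 85 mm) begins 54 mm behind the grasp point. The pads swing forward as they close: fully open they stand 13 mm farther back than shut.
Start: joints at [1.286, 0.241, 0.005, 1.335, 0, 1.571], TCP at [0.14, 0.48, 0.231] pointing down, gripper open.
Joint ranges: [-2.72, 2.72], [-1.05, 1.87], [-1.09, 1.28], [-1.99, 2.15], [-1.42, 1.44], [-3.14, 3.14]. Speed limits (rad/s): [2.79, 2.79, 3.14, 3.14, 3.14, 3.14].

## Interface

Orientations are given as a rotation vector (axis times angle).
In Python, from rig import manip gives the robot as it stands.
- The arm moves only by the shell command python3 -m creep 'ROWS' [FORCE]. ROWS is JSON, one flat list of numbers, 5 for each row, row after row: the opening in per cent of the stroke, from 0 (shut) to 100 (fully open), then the shift along the tool's x, y, z in cm, then the turn about the tool's z in degrees. In form: [grip, tx, ty, tz, twist, grip, tx, ty, tz, twist, ...]. A call has 1 to 12 rows; each row shifts and turns the commanded pose from where the row before left it, along the tool's axes as they then stand; what a row does not reach is not made up. A row lasts 1/8 s, in which the tool goes at most 62.5 mm and 10.7 degrees, less where a joint would pass 70% of its speed; a pose out of reach is approached as far as the arm can. A call with a gripper value outside its range is refused whole. The fingers move at their own pace and stop on an object; FORCE is the grip in N (left out, the last holds). Time passes only in rows, so rows that do not move let the fingers close. It gives the time, the measured TCP pose, the force, the opening and the grip force at its end, in the units of the state.
- manip.read_state(): the state, without advancing time (a new reading comes with each control period).
- manip.get_image(name): name is "scene" or "side" or "wrist"; returns a dict with "img" (400x640x3 uint8, red, green, blue), "mtx" (3x3 intrinsics, pixels), "extrinsics" (4x4, takes a point from camera to world coordinates). Camera axes: x right, y down, z forward; pixel columns grow to the right and rows downward; lengths in m; the calibration is good to about 2 mm. A picture is of the moment at which its call begins. There is no depth.
- manip.job_done(): hands the job in; it is judged then, once.
Trained networks look in a picture, given as the dict that the camera call returned (one of the last four; its "shot" number tells which), for a name from the list of things; names that differ only in an ending like _2 or _b are one class to them, and where a whole thing is asked for, a point or a joint stands for the part that bears it (a point fixed in the world has none). Each returns a list of dicts, best first, with "score" (0 to 1); they miss things now and then, are a little off and sometimes report something else, mostly with a low value. They report only what shows in the picture. A call takes as long as a camera call. They do not tell look-alikes from the thing itself.
- manip.silhouettes(picture, thing): "region" (400x640 bool, what is visible of it).
- manip.landmark_of(picture, thing): "at" ([x, y, z] in m, in the coordinates of the camera as it stood for that picture, good to about 4 mm: a listed point, or the origin of a listed thing).
The state is a dict: "clock": time; "qpos": joint angles; "qvel": joint speeds; "joint_efforts": joint torques, N m; "ee_pos": TCP position; "eef_rot": TCP orientation; "contact_force": force on the tool from outside, world axes, zero at the start; "moment": the same for the moment, N m; "grip_width": opening from 0.0 (shut) to 1.0 (fully open); "gripper_force": force on a finger pad.
Only numpy, scipy, OpenCV 4.12 (cv2) and the standard library are available. Lean on these libraries where they do the work, as an engineer would, in place of code of your own. Each camera call takes 0.05 s, during which the arm holds its last target. There are 200 camera calls.

## Working session

There is one attempt and no reset: what is moved stays moved. The work goes in short steps, Python scripts to look and compute and a shell command to move; the robot and the scene stay as the last step left them, time stands still between calls to the robot, and variables do not carry over. Pictures are saved under pics/ and viewed, at most 10 in all, crops included, and the job is handed in when it is done.

```bash
mkdir -p pics; ls; cat > h.py <<'E'
import numpy as np, cv2
from rig import manip
from scipy.spatial.transform import Rotation as R
def shot(n,save=None):
    p=manip.get_image(n)
    if save: cv2.imwrite('pics/'+save,p['img'][:,:,::-1])
    return p
def lm(p,t):
    out=[]
    for d in manip.landmark_of(p,t):
        a=np.array(d['at']); E=p['extrinsics']
        out.append((round(d['score'],2),np.round(E[:3,:3]@a+E[:3,3],4)))
    return out
E
python3 - <<'E'
from h import *
s=manip.read_state(); print(s['clock'],s['ee_pos'],s['eef_rot'],s['contact_force'],manip.hold_point_z)
ps=[shot('scene'),shot('side')]
for p in ps:
    print(np.round(p['extrinsics'],3).tolist(),p['mtx'][0,0])
    for t in ['mount','rim_top','collar_center','front_ring','holder','objective','fork','cap','post']: print(t,lm(p,t)[:3])
cv2.imwrite('pics/a.png',np.vstack([p['img'][:,:,::-1][:300] for p in ps]))
E
```

```text
pics
0.0 [0.14029358 0.47922968 0.23039136] [-0.4458503  -3.10948693  0.00334998] [-0.00583214 -0.54947623 -0.25470225] -0.0187
[[0.49, -0.589, 0.642, -0.093], [-0.872, -0.338, 0.355, -0.254], [0.008, -0.734, -0.679, 0.801], [0.0, 0.0, 0.0, 1.0]] 468.752107625045
mount [(0.9, array([0.6365, 0.1512, 0.0025])), (0.7, array([0.4807, 0.2332, 0.0006]))]
rim_top []
collar_center [(0.67, array([0.48  , 0.231 , 0.0908])), (0.62, array([0.6401, 0.1499, 0.0927]))]Traceback (most recent call last):
  File "<stdin>", line 6, in <module>
  File "h.py", line 10, in lm
    for d in manip.landmark_of(p,t):
             ~~~~~~~~~~~~~~~~~^^^^^
ValueError: it knows: cap, collar_center, fork, holder, mount, objective, post, rim_top
```

```bash
python3 - <<'E'
from h import *
ps=[shot('scene'),shot('side')]
for p in ps:
    print(np.round(p['extrinsics'],3).tolist(),p['mtx'][0,0])
    for t in ['mount','rim_top','collar_center','holder','objective','fork','cap','post']: print(t,lm(p,t)[:3])
cv2.imwrite('pics/a.png',np.vstack([cv2.resize(p['img'][:,:,::-1],(480,300)) for p in ps]))
E
```

```text
[[0.49, -0.589, 0.642, -0.093], [-0.872, -0.338, 0.355, -0.254], [0.008, -0.734, -0.679, 0.801], [0.0, 0.0, 0.0, 1.0]] 468.752107625045
mount [(0.88, array([6.399e-01, 1.552e-01, 2.000e-04])), (0.71, array([0.4828, 0.2338, 0.0019])), (0.38, array([ 0.4595,  0.3394, -0.0023]))]
rim_top [(0.95, array([0.6337, 0.1406, 0.1177])), (0.84, array([0.4815, 0.2307, 0.1213]))]
collar_center [(0.83, array([0.481 , 0.2291, 0.0922])), (0.73, array([0.6386, 0.1501, 0.0896]))]
holder [(0.57, array([ 0.4599,  0.3408, -0.0007])), (0.51, array([0.4833, 0.2314, 0.0007])), (0.21, array([0.4155, 0.2095, 0.0013]))]
objective []
fork []
cap [(0.51, array([ 0.7134, -0.0624,  0.0018]))]
post [(0.55, array([ 0.4694, -0.0598,  0.0051]))]
[[0.999, 0.028, -0.044, 0.616], [0.051, -0.687, 0.725, -0.476], [-0.01, -0.726, -0.687, 0.696], [0.0, 0.0, 0.0, 1.0]] 382.1850783013799
mount [(0.92, array([ 0.483 ,  0.2308, -0.0024])), (0.86, array([6.338e-01, 1.545e-01, 6.000e-04]))]
rim_top [(0.92, array([0.4776, 0.23  , 0.1165])), (0.62, array([0.633 , 0.1465, 0.1184]))]
collar_center [(0.91, array([0.4819, 0.2322, 0.0952])), (0.63, array([0.6393, 0.149 , 0.0956]))]
holder [(0.45, array([4.609e-01, 3.391e-01, 1.000e-04]))]
objective [(0.5, array([ 0.5549,  0.2749, -0.0028])), (0.29, array([ 4.605e-01, -6.230e-02,  2.000e-04]))]
fork [(0.7, array([ 0.4127,  0.2064, -0.0034]))]
cap [(0.8, array([ 0.7082, -0.0654, -0.0022]))]
post [(0.46, array([ 0.4611, -0.0666,  0.0006]))]
```

View pics/a.png

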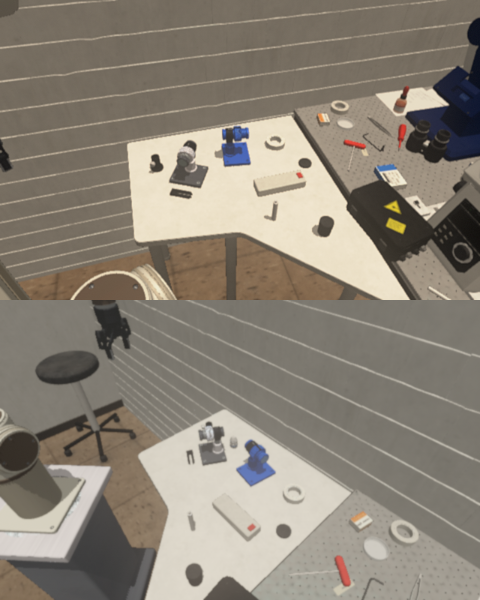

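The real mount (grey) stands at world (0.482, 0.231), and the blue look-alike at (0.638, 0.152). Next I need a close look to get the yaw and the stripe.

```bash
python3 - <<'E'
from h import *
out=[]
for n in ['scene','side']:
    p=shot(n); E=p['extrinsics']
    c=E[:3,:3].T@(np.array([.482,.231,.06])-E[:3,3]); uv=(p['mtx']@c)[:2]/c[2]; u,v=np.int32(uv); print(n,u,v)
    u=max(u,50);v=max(v,40)
    im=p['img'][v-40:v+40,u-50:u+50,::-1]
    out.append(cv2.resize(im,(375,300),interpolation=cv2.INTER_CUBIC))
cv2.imwrite('pics/b.png',np.hstack(out))
E
```

```text
scene 249 216
side 280 187
```

View pics/b.png

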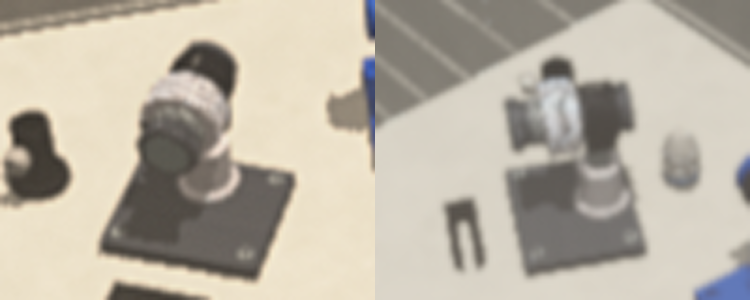

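```bash
python3 -m creep '[0,-4.5,-2,0,0,0,-4.5,-2,0,0,0,-4.5,-2,0,0,0,-4.5,-2,0,0,0,-4.5,-2,0,0,0,-4.5,-2,0,0,0,-4.5,-2,0,0,0,-2,-1,0,-10,0,0,0,0,-10,0,0,0,0,-10,0,0,0,0,-10,0,0,0,0,-10]' 40
python3 - <<'E'
from h import *
p=shot('wrist','c.png');s=manip.read_state();print(s['ee_pos'],s['eef_rot'],s['qpos'])
print(np.round(p['extrinsics'],3).tolist())
for t in ['mount','rim_top','collar_center']: print(t,lm(p,t)[:3])
E
```

```text
clock: 2.75
ee_pos: [0.4199, 0.2417, 0.2313]
eef_rot: [0.919, -3.004, -0.0]
contact_force: [-0.3, 0.7, -0.3]
grip_width: 0.003
gripper_force: 0.0
[0.41987886 0.24173823 0.23131411] [-9.23772512e-01  3.00267788e+00  1.83031094e-05] [ 5.22381921e-01  2.09893270e-01 -3.45409776e-02  1.32633244e+00
  5.20094454e-06 -7.45378308e-02]
[[-0.56, 0.786, 0.263, 0.352], [0.829, 0.531, 0.178, 0.196], [-0.0, 0.317, -0.948, 0.375], [0.0, 0.0, 0.0, 1.0]]
mount [(0.84, array([0.636 , 0.1537, 0.0049])), (0.71, array([0.4859, 0.2281, 0.0032]))]
rim_top [(0.8, array([0.641 , 0.1479, 0.1162])), (0.7, array([0.4823, 0.2327, 0.1152]))]
collar_center [(0.93, array([0.4783, 0.2274, 0.09  ])), (0.72, array([0.6373, 0.1487, 0.0949]))]
```

View pics/c.png

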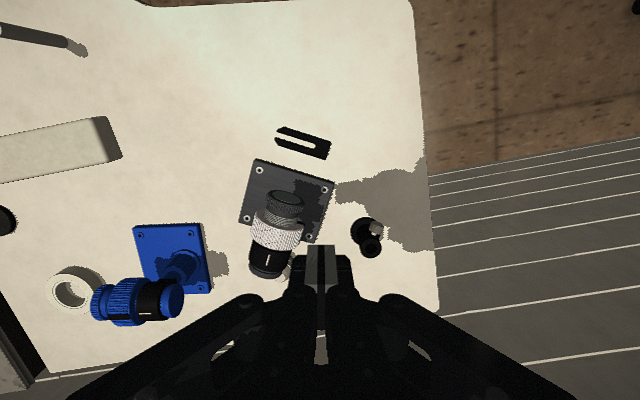

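The wrist picture shows the front ring at (285,203), the collar at (274,232) and the clamp at (267,265). The plate corners are at (253,158), (335,183) and (239,224). The stripe is dark at about (302,225), on the mount's left.

```bash
python3 - <<'E'
from h import *
p=shot('wrist');E=p['extrinsics'];K=p['mtx']
def bp(u,v,z):
    d=E[:3,:3]@np.linalg.inv(K)@[u,v,1]; return E[:3,3]+d*(z-E[2,3])/d[2]
a,b,c=[bp(u,v,.012) for u,v in [(253,158),(335,183),(239,224)]]
print(a,b,c,np.linalg.norm(b-a),np.linalg.norm(c-a))
print('y',np.degrees(np.arctan2(*(b-a)[1::-1])),'x',np.degrees(np.arctan2(*(c-a)[1::-1])),'ctr',(b+c)/2)
x,y,w,h=215,140,140,150
cv2.imwrite('pics/d.png',cv2.resize(p['img'][y:y+h,x:x+w,::-1],None,fx=4,fy=4,interpolation=cv2.INTER_CUBIC))
E
```

```text
[0.45615487 0.17112635 0.012     ] [0.42822223 0.26815307 0.012     ] [0.53879934 0.19799808 0.012     ] 0.10096740494465598 0.08690338224119072
y 106.0603704202758 x 18.011858577436417 ctr [0.48351079 0.23307558 0.012     ]
```

View pics/d.png

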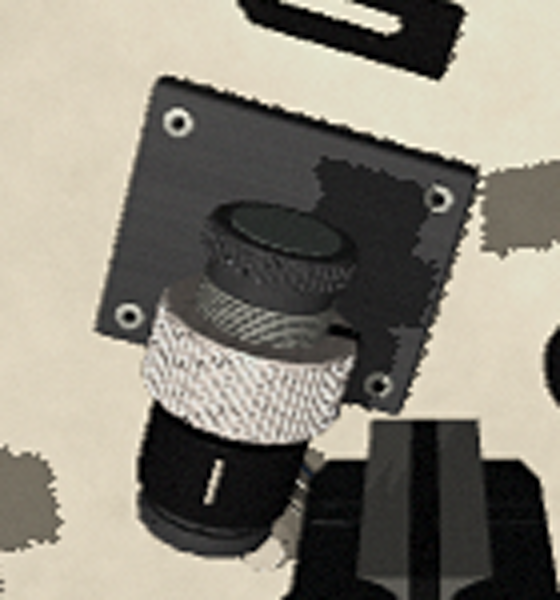

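```bash
python3 -m creep '[0,0,0,0,-10,0,0,0,0,-10,0,0,0,0,-10,0,0,0,0,-10,0,0,0,0,-10,0,0,0,0,-10,0,0,0,0,-10,0,0,0,0,-3,0,1.9,-2.7,0,0,0,1.9,-2.7,3,0,0,0,0,5,0,0,0,0,1.4,0]'
python3 - <<'E'
from h import *
p=shot('wrist');q=shot('side');s=manip.read_state();print(s['ee_pos'],s['eef_rot'],s['contact_force'],s['qpos'][5])
for x in (p,q):
  for t in ['mount','rim_top','collar_center']: print(t,lm(x,t)[:2])
a=cv2.resize(p['img'][:,:,::-1],(640,400)); b=cv2.resize(q['img'][140:220,230:330,::-1],(250,200),interpolation=cv2.INTER_CUBIC)
a[:200,:250]=b
cv2.imwrite('pics/e.png',a)
E
```

```text
clock: 4.5
ee_pos: [0.4803, 0.2196, 0.1341]
eef_rot: [2.514, -1.874, -0.005]
contact_force: [-0.1, -0.7, -0.0]
grip_width: 0.002
gripper_force: 0.0
[0.48113506 0.22039286 0.1359432 ] [ 2.51680299 -1.87434262 -0.00305492] [-0.04941255  0.03398212 -0.13897342] -1.4318156705199014
mount [(0.85, array([0.4856, 0.2329, 0.0061])), (0.7, array([0.634 , 0.1527, 0.004 ]))]
rim_top [(0.89, array([0.4816, 0.2348, 0.1172])), (0.72, array([0.6383, 0.1471, 0.1202]))]
collar_center [(0.84, array([0.4804, 0.2264, 0.092 ])), (0.69, array([0.6361, 0.1489, 0.097 ]))]
mount [(0.63, array([ 0.6354,  0.153 , -0.0015])), (0.59, array([ 0.4813,  0.2283, -0.0033]))]
rim_top [(0.74, array([0.4765, 0.2288, 0.1128])), (0.49, array([0.4812, 0.2314, 0.0937]))]
collar_center [(0.92, array([0.6399, 0.1501, 0.0926])), (0.89, array([0.4804, 0.2306, 0.0959]))]
```

View pics/e.png

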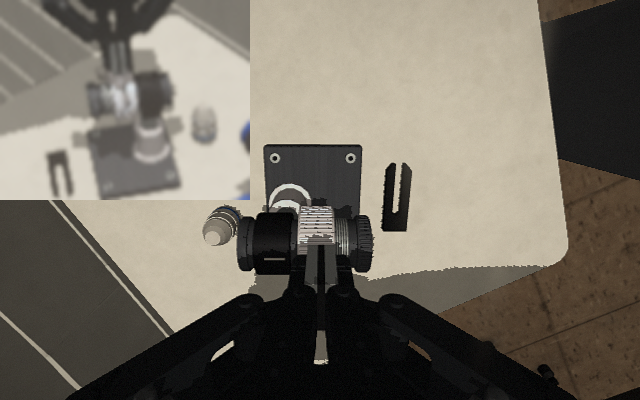

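The tube lies level in the wrist view: collar centre at column 317, finger plane at 320. So the yaw and axial placing are good. I'll descend to just above the rim.

```bash
python3 -m creep '[0,0,0,0.8,0,0,0,0,0.6,0,0,0,0,0.3,0,0,0,0,0.2,0,0,0,0,0,0]'; python3 -m creep '[0,0,0,0.2,0,0,0,0,0.1,0,0,0,0,0.1,0,0,0,0,0,0]'
```

```text
clock: 5.52
ee_pos: [0.4824, 0.2208, 0.1181]
eef_rot: [2.52, -1.875, -0.0]
contact_force: [0.4, 0.1, -0.1]
grip_width: 0.0
gripper_force: 0.0
clock: 6.02
ee_pos: [0.4828, 0.221, 0.1147]
eef_rot: [-2.52, 1.875, -0.001]
contact_force: [-0.0, 1.1, 2.4]
grip_width: 0.001
gripper_force: 1.8
```

```bash
python3 -m creep '[0,0,0,0.2,0,0,0,0,0.1,0,0,-0.2,0,0,0,0,-0.3,0,0,0,0,-0.3,0,0,0,0,-0.3,0,0,0,0,-0.3,0,0,0,0,-0.3,0,0,0,0,-0.3,0,0,0,0,0,0,0,0]'
python3 - <<'E'
from h import *
p=shot('wrist');s=manip.read_state();print(s['ee_pos'],s['contact_force'])
cv2.imwrite('pics/f.png',cv2.resize(p['img'][170:300,220:420,::-1],None,fx=4,fy=4,interpolation=cv2.INTER_CUBIC))
E
```

```text
clock: 7.28
ee_pos: [0.4768, 0.2401, 0.1114]
eef_rot: [2.52, -1.875, 0.001]
contact_force: [-0.9, -1.1, 4.4]
grip_width: 0.006
gripper_force: 2.5
[0.47677931 0.24002201 0.11140806] [-0.29903221 -0.27167042  5.40872853]
```

View pics/f.png

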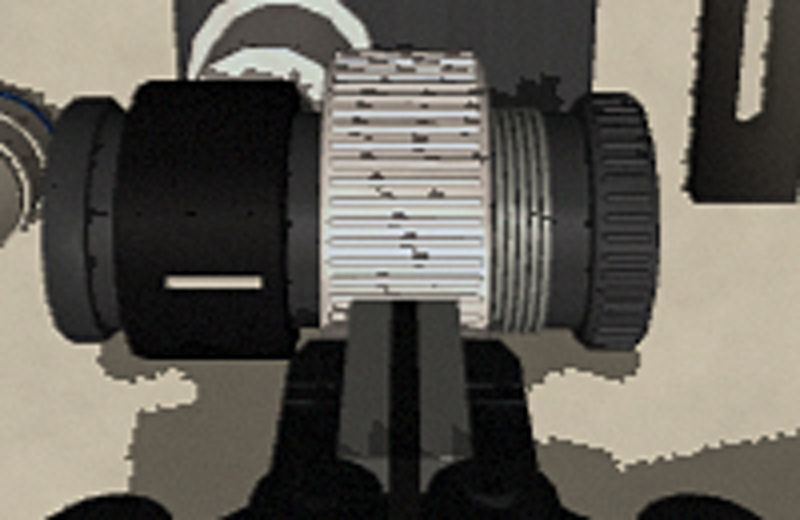

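The tip sits on the collar only, between columns 345 and 470 of the crop. About 5 N is pressing, so it has sunk about 4 mm. Next come repeated strokes.

```bash
C='' ; python3 -m creep '[0,0,0,-0.8,0,0,1,0,0,0,0,1,0,0,0,0,0,0,0.5,0,0,0,0,0.3,0,0,0,0,0,0,0,-0.4,0,0,0,0,-0.4,0,0,0,0,-0.4,0,0,0,0,-0.4,0,0,0,0,-0.4,0,0,0,0,0,0,0,0]'
python3 - <<'E'
from h import *
p=shot('wrist','w1.png');print(manip.read_state()['contact_force'],manip.read_state()['ee_pos'])
E
python3 -m creep '[0,0,0,-0.8,0,0,1,0,0,0,0,1,0,0,0,0,0,0,0.5,0,0,0,0,0.3,0,0,0,0,0,0,0,-0.4,0,0,0,0,-0.4,0,0,0,0,-0.4,0,0,0,0,-0.4,0,0,0,0,-0.4,0,0,0,0,0,0,0,0]'
python3 - <<'E'
from h import *
p=shot('wrist','w2.png');print(manip.read_state()['contact_force'],manip.read_state()['ee_pos'])
for t in ['mount','collar_center']: print(t,lm(p,t)[:2])
E
```

```text
clock: 8.82
ee_pos: [0.4766, 0.2409, 0.1115]
eef_rot: [-2.52, 1.874, 0.001]
contact_force: [-1.5, -0.3, 4.2]
grip_width: 0.001
gripper_force: 2.5
[-2.16845178 -0.07244205  4.98459173] [0.47656463 0.24083731 0.11150106]
clock: 10.38
ee_pos: [0.4767, 0.2409, 0.1115]
eef_rot: [-2.52, 1.874, 0.001]
contact_force: [-0.9, -0.3, 4.3]
grip_width: -0.001
gripper_force: 2.5
[-1.72584081 -0.15400574  4.72846404] [0.47671735 0.24082993 0.11150414]
mount [(0.76, array([4.842e-01, 2.339e-01, 2.000e-04])), (0.73, array([0.6374, 0.1537, 0.0022]))]
collar_center [(0.59, array([0.4832, 0.2281, 0.0865]))]
```

```bash
python3 -m creep '[0,0,0,-0.8,0,0,1,0,0,0,0,1,0,0,0,0,0,0,0.5,0,0,0,0,0.3,0,0,0,0,0,0,0,-0.4,0,0,0,0,-0.4,0,0,0,0,-0.4,0,0,0,0,-0.4,0,0,0,0,-0.4,0,0,0,0,0,0,0,0]' | grep -E 'clock|force'
python3 -c "from h import *;shot('wrist','w3.png')"
python3 -m creep '[0,0,0,-0.8,0,0,1,0,0,0,0,1,0,0,0,0,0,0,0.5,0,0,0,0,0.3,0,0,0,0,0,0,0,-0.4,0,0,0,0,-0.4,0,0,0,0,-0.4,0,0,0,0,-0.4,0,0,0,0,-0.4,0,0,0,0,0,0,0,0]' | grep -E 'clock|force'
python3 - <<'E'
from h import *
shot('wrist','w4.png')
ims=[cv2.imread(f'pics/w{i}.png')[175:285,240:400] for i in (1,2,3,4)]
v=lambda i:cv2.resize(ims[i],None,fx=2.5,fy=2.5,interpolation=cv2.INTER_CUBIC)
cv2.imwrite('pics/g.png',np.vstack([np.hstack([v(0),v(1)]),np.hstack([v(2),v(3)])]))
E
```

```text
clock: 12.02
contact_force: [-1.9, -0.2, 4.1]
gripper_force: 2.5
clock: 13.58
contact_force: [-1.0, -0.4, 4.9]
gripper_force: 2.5
```

View pics/g.png

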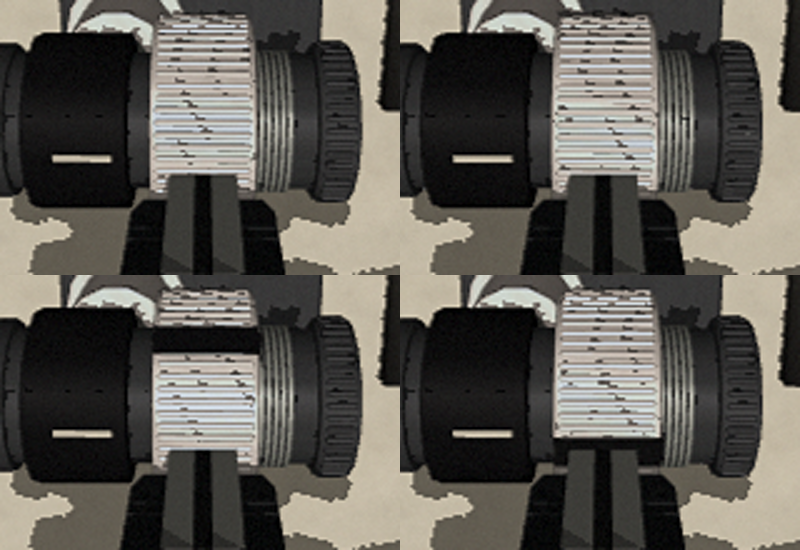

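Lower left shows the stripe coming up on the right side. Lower right shows it at the fingertip, near the top. The collar turns without trouble, and the front ring and mount look unmoved. I'll work out the angle.

```bash
cat >> h.py <<'E'
yx=np.array([.956,.292,0]);yy=np.array([-.292,.956,0]);zz=np.array([0,0,1.])
def row_of(p,c,th,ax,r=.024): # th: angle past top toward +y
    E=p['extrinsics'];P=c+ax*yx+r*(np.sin(th)*yy+np.cos(th)*zz)
    q=p['mtx']@(E[:3,:3].T@(P-E[:3,3]));return q[:2]/q[2]
E
python3 - <<'E'
from h import *
p=shot('wrist');print(manip.read_state()['ee_pos'])
c=np.array([.4805,.2304,.088])
print('clamp line',row_of(p,c,0,.025,.02), 'seen y',175+(434-275)/2.5, 'x 261..285')
for d in (-90,-70,-60,-50,-40,-20,-10,0,10,20,30): print(d,row_of(p,c,np.radians(d),-.008).round(1))
g=cv2.cvtColor(p['img'],cv2.COLOR_RGB2GRAY)
for col in (304,341): print(col,g[225:268,col])
E
```

```text
[0.47669824 0.24082905 0.11149465]
clamp line [270.98893877 236.55207033] seen y 238.6 x 261..285
-90 [334. 181.]
-70 [334.6 187.8]
-60 [334.8 193.2]
-50 [335.  199.7]
-40 [335.2 207.2]
-20 [335.4 223.6]
-10 [335.4 231.9]
0 [335.4 239.8]
10 [335.3 246.9]
20 [335.1 253. ]
30 [334.9 257.8]
304 [149 207 177 212 176 149 206 182 206 174 153 202 188 203 170  43  11  14
  16  15  14  13  16  13  14  11  49  88 100  65   9   7   9  11  10  11
   5   6   9   9   4   6  10]
341 [139 193 177 212 212 145 183 177 212 212 151 181 161 214 176  76   8  12
  15  13   9  13  16  13  18  13  23  94  92  68   7   7   7  12  12  13
  11  12   7  12  11  27  11]
```

The stripe is about 5° past the top, so the collar is at about 6.37 rad and the first turn is done. About 6.2 rad remains at roughly 0.87 per stroke. I'll do six more strokes, then look.

```bash
python3 -m creep '[0,0,0,-0.8,0,0,1,0,0,0,0,1,0,0,0,0,0,0,0.5,0,0,0,0,0.3,0,0,0,0,0,0,0,-0.4,0,0,0,0,-0.4,0,0,0,0,-0.4,0,0,0,0,-0.4,0,0,0,0,-0.4,0,0,0,0,0,0,0,0]' | grep -E 'clock|contact|pos'
python3 -m creep '[0,0,0,-0.8,0,0,1,0,0,0,0,1,0,0,0,0,0,0,0.5,0,0,0,0,0.3,0,0,0,0,0,0,0,-0.4,0,0,0,0,-0.4,0,0,0,0,-0.4,0,0,0,0,-0.4,0,0,0,0,-0.4,0,0,0,0,0,0,0,0]' | grep -E 'clock|contact|pos'
python3 -m creep '[0,0,0,-0.8,0,0,1,0,0,0,0,1,0,0,0,0,0,0,0.5,0,0,0,0,0.3,0,0,0,0,0,0,0,-0.4,0,0,0,0,-0.4,0,0,0,0,-0.4,0,0,0,0,-0.4,0,0,0,0,-0.4,0,0,0,0,0,0,0,0]' | grep -E 'clock|contact|pos'
python3 -m creep '[0,0,0,-0.8,0,0,1,0,0,0,0,1,0,0,0,0,0,0,0.5,0,0,0,0,0.3,0,0,0,0,0,0,0,-0.4,0,0,0,0,-0.4,0,0,0,0,-0.4,0,0,0,0,-0.4,0,0,0,0,-0.4,0,0,0,0,0,0,0,0]' | grep -E 'clock|contact|pos'
python3 -m creep '[0,0,0,-0.8,0,0,1,0,0,0,0,1,0,0,0,0,0,0,0.5,0,0,0,0,0.3,0,0,0,0,0,0,0,-0.4,0,0,0,0,-0.4,0,0,0,0,-0.4,0,0,0,0,-0.4,0,0,0,0,-0.4,0,0,0,0,0,0,0,0]' | grep -E 'clock|contact|pos'
cat > st.py <<'E'
from h import *
p=shot('wrist','last.png');print(manip.read_state()['ee_pos'],manip.read_state()['contact_force'])
c=np.array([.4802,.2314,.088])+zz*(.004 if manip.read_state()['contact_force'][2]<2 else 0)
g=cv2.cvtColor(p['img'],cv2.COLOR_RGB2GRAY)
for ax in (.006,-.006):
    for d in range(-90,40,4):pass
    th=np.radians(np.arange(-80,35,2.5)); 
    v=[int(g[int(round(r)),int(round(u))]) for u,r in (row_of(p,c,t,ax-.002) for t in th)]
    print(ax,[(float(np.degrees(t).round(1)),x) for t,x in zip(th,v) if x<60])
E
python3 st.py
```

```text
clock: 15.18
ee_pos: [0.4766, 0.2409, 0.1115]
contact_force: [-1.3, -0.1, 4.9]
clock: 16.68
ee_pos: [0.4767, 0.2409, 0.1115]
contact_force: [-1.1, 0.2, 4.7]
clock: 18.18
ee_pos: [0.4766, 0.2409, 0.1115]
contact_force: [-2.0, 0.0, 3.7]
clock: 19.68
ee_pos: [0.4766, 0.2409, 0.1115]
contact_force: [-2.3, 0.0, 5.0]
clock: 21.18
ee_pos: [0.4766, 0.2409, 0.1115]
contact_force: [-0.8, -0.1, 4.8]
[0.47669193 0.24084571 0.11150552] [-0.65550987 -0.24745149  5.85113544]
0.006 [(-80.0, 6), (-77.5, 6), (5.0, 53), (7.5, 59), (12.5, 58), (17.5, 59), (25.0, 59), (27.5, 57)]
-0.006 [(-80.0, 9), (-77.5, 5), (-75.0, 43), (20.0, 41), (22.5, 39), (25.0, 40), (27.5, 50), (30.0, 51), (32.5, 51)]
```

```bash
python3 -m creep '[0,0,0,-0.8,0,0,1,0,0,0,0,1,0,0,0,0,0,0,0.5,0,0,0,0,0.3,0,0,0,0,0,0,0,-0.4,0,0,0,0,-0.4,0,0,0,0,-0.4,0,0,0,0,-0.4,0,0,0,0,-0.4,0,0,0,0,0,0,0,0]' | grep -E 'clock|contact|pos'
python3 st.py; python3 -c "
from h import *
cv2.imwrite('pics/i.png',cv2.resize(cv2.imread('pics/last.png')[170:290,240:400],None,fx=4,fy=4,interpolation=cv2.INTER_CUBIC))"
```

```text
clock: 22.72
ee_pos: [0.4766, 0.2409, 0.1115]
contact_force: [-0.7, -0.7, 4.7]
[0.47664934 0.24084678 0.11150475] [-1.61374423 -0.17386404  4.51259511]
0.006 [(-80.0, 52), (-77.5, 52), (-32.5, 27), (-30.0, 29), (-27.5, 28), (-25.0, 31), (-22.5, 30), (-20.0, 52), (5.0, 54), (32.5, 59)]
-0.006 [(-32.5, 26), (-30.0, 27), (-27.5, 28), (-25.0, 28), (-22.5, 32), (-20.0, 26), (20.0, 36), (22.5, 39), (25.0, 38), (27.5, 51), (30.0, 52), (32.5, 53)]
```

View pics/i.png

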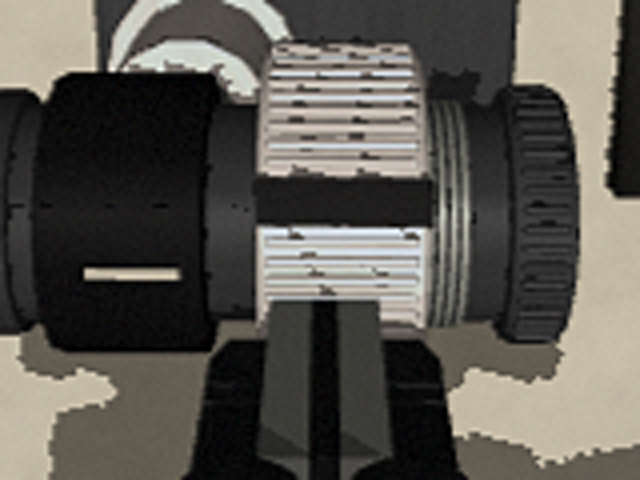

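The stripe is 26° short of the second top position. I'll do a short stroke of 8 mm, then lift and look.

```bash
python3 -m creep '[0,0,0,-0.8,0,0,1.5,0,0,0,0,0,0,0,0,0,0,0,0.5,0,0,0,0,0.3,0,0,0,0,0,0,0,-0.2,0,0,0,0,-0.2,0,0,0,0,-0.2,0,0,0,0,-0.2,0,0,0,0,0,0,0,0]' | grep -E 'clock|contact|pos'
python3 st.py
python3 -m creep '[0,0,0,-0.5,0,0,0,0,-0.5,0,0,-1,0,0,0,0,0,0,0,0,0,0,0,0,0]'| grep -E 'clock|contact|pos'
python3 st.py;  python3 -c "
from h import *
cv2.imwrite('pics/j.png',cv2.resize(cv2.imread('pics/last.png')[170:290,240:400],None,fx=4,fy=4,interpolation=cv2.INTER_CUBIC))"
```

```text
clock: 24.15
ee_pos: [0.4788, 0.2335, 0.1116]
contact_force: [-0.6, -1.5, 4.5]
[0.47879597 0.23348005 0.11159732] [-0.1106847  -1.4020974   4.79927721]
0.006 [(-12.5, 57), (-7.5, 57), (5.0, 59), (12.5, 58), (17.5, 57)]
-0.006 [(-80.0, 51), (-10.0, 22), (-7.5, 33), (-5.0, 28), (-2.5, 33), (0.0, 42), (2.5, 40), (5.0, 51), (7.5, 52), (27.5, 59), (30.0, 59)]
clock: 24.82
ee_pos: [0.4755, 0.2431, 0.1209]
contact_force: [0.7, 0.3, 0.3]
[0.47560298 0.24296382 0.12097808] [-0.38060856  0.27648954  0.38420986]
0.006 [(-10.0, 14), (-7.5, 20), (-5.0, 20), (-2.5, 23), (0.0, 17), (2.5, 9), (27.5, 58), (32.5, 59)]
-0.006 [(-67.5, 57), (-10.0, 12), (-7.5, 17), (-5.0, 17), (-2.5, 21), (0.0, 20), (2.5, 12), (27.5, 53), (30.0, 57), (32.5, 58)]
```

View pics/j.png

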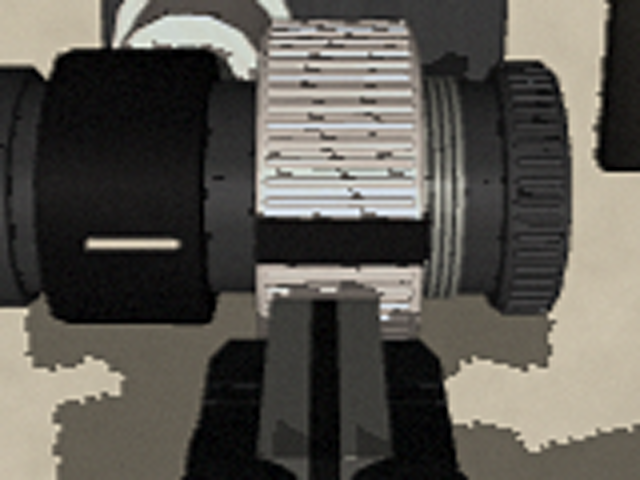

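```bash
python3 - <<'E'
from h import *
from scipy.optimize import least_squares
im=cv2.imread('pics/last.png');g=cv2.cvtColor(im,cv2.COLOR_BGR2GRAY).astype(int)
# columns: clamp 255..288 ; collar 306..342
for col in (262,270,275,280): print(col,'clampedge',g[178:188,col],'line',g[226:236,col],'low',g[246:256,col])
for col in (308,340): print(col,'top',g[170:182,col],'stripe',g[220:242,col],'bot',g[246:262,col])
p=shot('wrist')
c=np.array([.4802,.2314,.092])
th=np.radians(np.linspace(-150,90,481))
def pred(d):
    o=c+d[0]*yy+d[1]*zz
    r=np.array([row_of(p,o,t,.023,.020) for t in th])[:,1]
    return o,r.min(),r.max()
def col(d,ax,r):
    o=c+d[0]*yy+d[1]*zz
    return np.array([row_of(p,o,t,ax,r)[1] for t in th])
obs=(182.0,250.8)
s=least_squares(lambda d:np.array(pred(d)[1:])-obs,[0,0],diff_step=1e-4,x_scale=1e-3);print(s.x,s.fun)
for d in (s.x,[0,0],[.001,0],[.002,0],[.001,.001]):
    i=lambda rows,row:[round(float(np.degrees(th[k])),1) for k in range(len(th)-1) if (rows[k]-row)*(rows[k+1]-row)<=0]
    print(d,'line row(th=0)',row_of(p,c+d[0]*yy+d[1]*zz,0,.023,.02),'line ang',i(col(d,.023,.02),231.0),'stripe',[i(col(d,-.003,.024),r) for r in (224.2,236.0)],'limbs',pred(d)[1:])
E
```

```text
262 clampedge [184 185 189 197  49   0   7   9   7   9] line [ 19  18   7  77 184 187  55  12  13  13] low [12 14  9  7  3 98 95 97 98 94]
270 clampedge [213 184 132  99  23   9   9   4   5  11] line [ 23  21  11  65 193 199  55  10  17  12] low [  8   8  11   7   0 101  99  96  94  94]
275 clampedge [211 210 209 223  34   2   8   3   2   9] line [ 23  23  10  65 193 198  51  13  13  16] low [ 10   8  11   9   0 100  97  95  96  96]
280 clampedge [208 212 218 124  22   8   0   8   9   7] line [ 21  20  14  62 189 195  60  11  17  18] low [  7  12  12   7   1 100  97  98  92  96]
308 top [210 209 211 208 158 151 162  84 197  89 209 121] stripe [216 172 214 226  44  12  20  17  20  22  20  24  21  22  16  12 152 189
 198 184 182 134] bot [58 57 58 65 56 60 60 61 59 63 65 63 60 64 57 61]
340 top [ 58  57  57  57  54 162 156 174 177  88 190 139] stripe [212 179 214 223 108  15  22  20  24  18  20  20  21  18  19  10  45 205
 184 193  96 161] bot [223 147  84 112  89  82 107  79  93  15   4  11  16  12   7  11]
[-0.00040099  0.00147084] [ 0.00000000e+00 -2.84217094e-14]
[-0.00040099  0.00147084] line row(th=0) [274.89229164 230.38908105] line ang [1.0] stripe [[-12.0], [3.5]] limbs (np.float64(182.0), np.float64(250.79999999999998))
[0, 0] line row(th=0) [275.31334229 229.92630745] line ang [1.5] stripe [[-11.5], [4.0]] limbs (np.float64(181.98159298015452), np.float64(250.20645328477832))
[0.001, 0] line row(th=0) [275.40779639 231.64964443] line ang [-1.5] stripe [[-14.0], [1.5]] limbs (np.float64(183.61887045442157), np.float64(251.7468567799812))
[0.002, 0] line row(th=0) [275.50189226 233.36644569] line ang [-4.0] stripe [[-16.0], [-1.0]] limbs (np.float64(185.25004110136908), np.float64(253.28317396649632))
[0.001, 0.001] line row(th=0) [275.14950547 232.44496089] line ang [-2.5] stripe [[-14.5], [0.5]] limbs (np.float64(184.08828570856474), np.float64(252.57935872026505))
```

The clamp's white line marks the top. The stripe is about 5° short of it, which needs about 1.8 mm more.

```bash
python3 -m creep '[0,1.2,0,0,0,0,0,0,0.4,0,0,0,0,0.3,0,0,0,0,0.3,0,0,0,0,0,0,0,-0.1,0,0,0,0,-0.1,0,0,0,0,0,0,0,0,0,0,0,-0.5,0,0,0,0,-0.5,0,0,-1,0,0,0,0,0,0,0,0]' | grep -E 'clock|contact|pos'
python3 st.py
python3 - <<'E'
from h import *
g=cv2.cvtColor(cv2.imread('pics/last.png'),cv2.COLOR_BGR2GRAY).astype(int)
print(g[180:184,270],g[226:236,270],g[248:254,270])
for col in (308,340): print(g[222:246,col])
E
```

```text
clock: 26.42
ee_pos: [0.4755, 0.2437, 0.121]
contact_force: [0.3, 0.5, -0.2]
[0.47541831 0.24341    0.12090305] [ 0.21528299  0.19276601 -0.59225359]
0.006 [(-2.5, 11), (0.0, 16), (2.5, 17), (5.0, 18), (7.5, 12), (10.0, 5), (20.0, 56), (30.0, 59)]
-0.006 [(-2.5, 14), (0.0, 16), (2.5, 15), (5.0, 13), (7.5, 9), (10.0, 13), (30.0, 56), (32.5, 56)]
[110  30   9  11] [ 20   6 114 193 201  25  10  14  14  11] [ 12   1 101  96  93  93]
[216 153 201 180 214 219 165  19  12  17  19  19  16  16  10  17  14   2
 140 172 135 101  87  56]
[218 136 175 196 177 225  81   6   8  16  16  17  14  15  12  16  14   0
 146 166 215 150 135 213]
```

```bash
python3 -m creep '[0,0,0,-3,0,0,0,0,-5,0,0,-3,0,-2,0,0,-4,0,0,0,0,0,0,0,0,0,0,0,0,0]' | grep -E 'clock|contact|pos'
python3 - <<'E'
from h import *
p=shot('wrist','fin.png')
for t in ['mount','rim_top','collar_center','holder','objective','fork','post','cap']: print(t,lm(p,t)[:2])
c=np.array([.4800,.2310,.0925])
uc,ul=row_of(p,c,0,-.004),row_of(p,c,0,.024,.02);print(uc,ul)
for d in (-5,5):print(d,row_of(p,c,np.radians(d),-.004),row_of(p,c,np.radians(d),.024,.02))
u,v=np.int32(uc);print(u,v)
im=p['img'][v-50:v+50,u-70:u+70,::-1]
out=cv2.resize(im,(560,400),interpolation=cv2.INTER_CUBIC);cv2.imwrite('pics/k.png',out)
E
```

```text
clock: 27.22
ee_pos: [0.4554, 0.3096, 0.2207]
contact_force: [0.6, 0.7, -0.1]
mount [(0.8, array([0.4884, 0.2283, 0.0034]))]
rim_top [(0.75, array([0.4811, 0.2333, 0.1154]))]
collar_center [(0.98, array([0.4813, 0.2278, 0.0909]))]
holder [(0.63, array([ 0.4585,  0.3369, -0.0022]))]
objective [(0.87, array([0.5547, 0.2683, 0.0039]))]
fork [(0.91, array([ 0.4141,  0.2082, -0.001 ])), (0.7, array([0.4796, 0.2321, 0.1148]))]
post [(0.45, array([0.4878, 0.2298, 0.0025]))]
cap []
[324.76821462  91.17924733] [287.84022755  91.36713627]
-5 [324.76636175  88.21834391] [287.76437319  88.94054483]
5 [324.76683741  94.12470898] [287.93539219  93.78340811]
324 91
```

View pics/k.png

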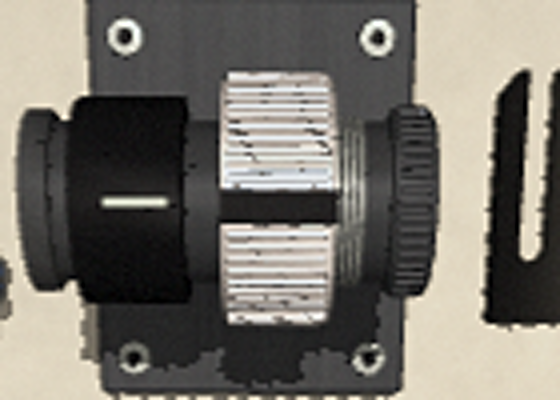

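The view from nearly above shows the stripe at crop row 207 and the clamp's top line at row 202, about 2° apart. The mount, fork, holder and objective have not moved, and the hand is clear.

```bash
python3 -c "
from rig import manip
print(manip.job_done())"
```

```text
the job is handed in; nothing more can be done
None
```

I loosened the collar to two full turns and handed the job in at about 27 s. The stripe stopped at the top the second time, about 2° past it by my measurement. The hand is clear, and the mount and the bystanders I could check (holder, objective, fork) were where they started. Cap and post were not in the last view, and the front ring was checked by eye only.

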